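Charge and close the mill jar

TASK

Take the hand scoop and scoop every grinding ball out of the sloping tray into the open mill jar, never handling the balls with the fingers. Then press the scoop's bare rod down past the sprung jaw of the bench clip until the jaw has closed over it, let go, and close the jar with its lid, sitting flat. Leave the bowl and the brick where they are.

Things in the scene. Friction and masses are not known exactly. Their poses are not given: they have to be found in the camera images.
- scoop: Aluminium scoop, lies flat. Origin: under the back wall's middle, on the underside; +x out of the open front. Pan x 0-90, 80 wide, floor 2.5 thick (lip 1.6), sides 32 high to x 52, 16 to x 72, back 38. Behind it on a post a black grip bar along x, x -45 to 12, 18 wide (y), 16 high, centre 78 up; from it a bare steel rod, 14 diameter, x -45 to -92, centre 78 up.
- scoop_grip (a point): Place to grasp the scoop's hand grip, at (-20, 0, 78) mm in the scoop's frame; grip across y (18 mm) from above.
- scoop_rod (a point): Point on the axis of the scoop's bare rod that goes into the clip, at (-65, 0, 78) mm in the scoop's frame.
- scoop_lip (a point): Middle of the front lip's lower edge, at (90, 0, 0) mm in the scoop's frame.
- tray: Fixed grey open tray, inside 190 long (x) x 215 wide. Origin: bench under its centre. Floor falls 8 degrees to the -x end: height 19 at x 0, 6 at x -95, 33 at x 95; balls roll to the low end. Walls 62 high, 5 thick; the +x wall (inner face x 97) and sides are upright, the low-end wall leans outward 25 degrees from the vertical from its foot at x -95.
- jar: White porcelain mill jar, open round pot, 110 high, outer radius 75 (78 at the rim), inner radius 69, inner floor 8 above the bench, 0.95 kg, loose. Origin: centre of its underside, z up.
- clip: Fixed bench clip for the scoop's rod: a grey post on a plate 50 x 100, with a fork open to the top; the rod lies in it along the clip's x axis (either way round). Fork slot 17 wide, 16 thick along x; fixed prong on the -y side to 107 high, sprung jaw on the +y side. Origin: on the bench under the fork's centre.
- clip_seat (a point): Where the axis of the scoop's rod lies when it is seated in the fork, 78 above the bench, above the clip's origin: the scoop's pan then stands flat on the bench.
- clip_jaw (a joint): Sprung jaw over the fork's mouth, hinged 100 above the bench: 0 = closed (its tip over the slot), about 0.8 when pushed down and aside by the rod; it springs shut over the seated rod. Passing it takes about 3 to 8 N.
- bowl: Blue glazed bowl, 110 diameter, 55 high, to be left alone. Origin under its centre.
- jar_lid: White porcelain jar lid, 0.32 kg, on the bench. Origin: centre of its underside. From the bottom: a round plug 126 diameter, 9 high, that drops loosely into the jar's mouth; a disc 154 diameter, 10 thick, that rests on the rim; a round knob 32 diameter, from 22 to 55 above the origin. Seated on the jar, its origin is 101 above the jar's origin.
- brick: Kiln brick 230 x 110 x 64, to be left alone. Origin under its centre.
- ball0: White ceramic grinding ball, 22 diameter, 21 g, in the tray. Origin at its centre. May be absent.
- ball1: White ceramic grinding ball, 22 diameter, 21 g, in the tray. Origin at its centre. May be absent.
- ball2: White ceramic grinding ball, 22 diameter, 21 g, in the tray. Origin at its centre. May be absent.
- ball3: White ceramic grinding ball, 22 diameter, 21 g, in the tray. Origin at its centre. May be absent.
- ball4: White ceramic grinding ball, 22 diameter, 21 g, in the tray. Origin at its centre. May be absent.
- ball5: White ceramic grinding ball, 22 diameter, 21 g, in the tray. Origin at its centre. May be absent.
- ball6: White ceramic grinding ball, 22 diameter, 21 g, in the tray. Origin at its centre. May be absent.
- ball7: White ceramic grinding ball, 22 diameter, 21 g, in the tray. Origin at its centre. May be absent.
- ball8: White ceramic grinding ball, 22 diameter, 21 g, in the tray. Origin at its centre. May be absent.

How it is judged:
By the outcome, as a careful person would: the job done as asked, in the order asked, and still so for the second after the job is handed in, with the robot touching nothing.
Of ball0, ball1, ball2, ball3, ball4, ball5, ball6, ball7, ball8 only 5 to 9 are there at a start; the rules pass over those that are not, and their reading is None.
At some moment in a run one of scoop, jar may be knocked a few centimetres aside while the robot is not near it.
It also fails if it takes over 210 s, if anything falls off the work surface, if the arm or the gripper's body presses on something with over 40 N, if the wrist force passes 120 N, or if a joint passes its speed limit or range.

ROBOT

A 7-joint arm with a two-finger parallel gripper is mounted at the origin on the work surface. World frame = base frame: x ahead of the robot, y to its left, z up, the work surface at z = 0. Lengths are in m, angles in rad, forces in N, time in s.
With the tool pointing down it reaches from about 0.4 to 0.875 m from the base axis. Payload 4.4 kg.
Tool frame: the origin (TCP) lies where the fingers leave the gripper's body, on its centre line; the fingertips stand 73 mm ahead of it and the grasp point (between the pads) lies 54 mm ahead of it; z points along the fingers, y is the line along which they close (so a half turn about z gives the same grasp; the last joint's range is limited). The gripper opens to 85 mm and grips with 20 to 120 N. Pads are 22 mm wide; open, the fingers measure 114 mm over their backs; the gripper's body (76 mm by 85 mm) begins 54 mm behind the grasp point. The pads swing forward as they close: fully open they stand 13 mm farther back than shut.
Start: joints at [1.218, 0.628, 0.038, 1.517, -0.027, 0.996, -0.02], TCP at [0.184, -0.623, 0.304] pointing down, gripper open.
Joint ranges: [-3.06, 3.06], [-0.37, 2.12], [-1.25, 1.32], [0.18, 2.47], [-1.1, 4.24], [0.23, 1.98], [-2.94, 2.94]. Speed limits (rad/s): [2.57, 2.57, 3.14, 3.14, 3.14, 3.14, 3.14].

INTERFACE

Orientations are given as a 3x3 rotation matrix whose columns are the frame's x, y, z axes.
In Python, from rig import r, set_gripper, kin, cams, order, nets, read_time_s, read_qpos, read_dq, read_joint_efforts, read_eef_pos, read_tool_rot, read_wrist_force, read_wrist_torque, read_finger_gap, read_grip_force gives the robot as it stands. Calls block until the motion is done:
- r.move_pose(position, orientation): joint-space move of the TCP to a pose.
- r.move_straight(position, frame=None, v=0.15): straight line of the TCP; frame=None keeps the orientation; v is the mean speed in m/s.
- r.move_j(angles): joint-space move.
- set_gripper(opening): finger opening in m; the grip force is fixed at half the most; returns when the fingers have stopped.
- r.sleep(seconds).
- kin.solve_ik(position, orientation): joint angles nearest the present ones, or None.
- cams.camera(name): name is "scene" or "top" or "wrist"; returns a dict with "image" (480x640x3 uint8, red, green, blue), "depth" (480x640 float32, m along the optical axis (not along the pixel's ray), 0 where there is no reading), "fx", "fy", "cx", "cy" (pixels), "pose" (4x4, takes a point from camera to world coordinates). Camera axes: x right, y down, z forward; pixel columns grow to the right and rows downward; lengths in m; the calibration is good to about 2 mm. A picture is of the moment at which its call begins.
A pose or a line that the arm cannot do raises r.Unreachable and nothing moves.
- order.close_job(): hands the job in; it is judged then, once.
Trained networks look in a picture, given as the dict that the camera call returned (one of the last four; its "shot" number tells which), for a name from the list of things; names that differ only in an ending like _2 or _b are one class to them, and where a whole thing is asked for, a point or a joint stands for the part that bears it (a point fixed in the world has none). Each returns a list of dicts, best first, with "score" (0 to 1); they miss things now and then, are a little off and sometimes report something else, mostly with a low value. They report only what shows in the picture. A call takes as long as a camera call.
- nets.look_for(query, picture): "box" ([left, top, right, bottom] in pixels, round what is visible of it).
Readings, each from a call of its own:
- read_time_s(): time.
- read_qpos(): joint angles.
- read_dq(): joint speeds.
- read_joint_efforts(): joint torques, N m.
- read_eef_pos(): TCP position.
- read_tool_rot(): TCP orientation.
- read_wrist_force(): force on the tool from outside, world axes, zero at the start.
- read_wrist_torque(): the same for the moment, N m.
- read_finger_gap(): finger opening in m.
- read_grip_force(): force on a finger pad.
Only numpy, scipy, OpenCV 4.12 (cv2) and the standard library are available. Lean on these libraries where they do the work, as an engineer would, in place of code of your own. Each camera call takes 0.05 s, during which the arm holds its last target. There are 200 camera calls.

## Working session

There is one attempt and no reset: what is moved stays moved. The work goes in short steps, each a Python script; the robot and the scene stay as the last script left them, time stands still between calls to the robot, and variables do not carry over. Pictures are saved under pics/ and viewed, at most 18 in all, crops included, and the job is handed in when it is done.

```bash
ls; mkdir -p pics
cat > h.py <<'E'
import numpy as np, cv2
from rig import *
def shot(n,save=None):
    c=cams.camera(n)
    if save: cv2.imwrite(f'pics/{save}.png',c['image'][...,::-1])
    return c
def cloud(c):
    d=c['depth'];v,u=np.indices(d.shape)
    P=np.stack([(u-c['cx'])/c['fx']*d,(v-c['cy'])/c['fy']*d,d],-1)
    P=P@c['pose'][:3,:3].T+c['pose'][:3,3]
    P[d==0]=np.nan
    return P
E
python3 - <<'E'
from h import *
for n in ['top','scene']:
    c=shot(n,n+'0')
    print(n,c['pose'].round(3).tolist(),c['fx'])
    P=cloud(c); np.save(n+'0.npy',P)
    for q in ['scoop','tray','jar','clip','bowl','jar_lid','brick','ball0','scoop_grip','clip_jaw']:
        for o in nets.look_for(q,c)[:10 if q=='ball0' else 2]:
            b=np.array(o['box']); u,v=int((b[0]+b[2])/2),int((b[1]+b[3])/2)
            print(q,b.round().astype(int),round(o['score'],2),P[v,u].round(3))
print(read_time_s())
E
```

```text
pics
top [[0.003, -0.982, 0.191, 0.369], [-1.0, -0.003, 0.004, -0.018], [-0.004, -0.191, -0.982, 1.29], [0.0, 0.0, 0.0, 1.0]] 508.38034895126265
scoop [297 247 329 326] 0.58 [0.485 0.01  0.086]
tray [366 219 468 317] 0.65 [ 0.538 -0.25   0.015]
jar [182 237 254 303] 0.93 [0.533 0.254 0.004]
jar [295 252 330 328] 0.47 [0.478 0.012 0.084]
clip [288 206 330 235] 0.78 [0.662 0.026 0.016]
clip [382 297 391 307] 0.54 [ 0.452 -0.168  0.035]
bowl [273 148 315 188] 0.62 [0.803 0.067 0.011]
bowl [394 298 402 306] 0.42 [ 0.452 -0.196  0.025]
jar_lid [474 246 544 306] 0.95 [ 0.517 -0.465  0.053]
brick [ 85 222 154 325] 0.64 [0.517 0.48  0.068]
ball0 [382 297 393 310] 0.56 [ 0.45  -0.172  0.026]
ball0 [403 299 410 305] 0.48 [ 0.452 -0.218  0.031]
ball0 [392 298 401 305] 0.44 [ 0.455 -0.194  0.027]
ball0 [411 297 419 307] 0.4 [ 0.455 -0.24   0.028]
scene [[-0.365, 0.675, -0.641, 1.25], [0.931, 0.25, -0.267, 0.295], [-0.02, -0.694, -0.719, 0.855], [0.0, 0.0, 0.0, 1.0]] 464.6971436907471
scoop [315 218 362 251] 0.69 [0.436 0.004 0.003]
tray [171 184 298 274] 0.95 [ 0.53  -0.249  0.022]
tray [262 215 266 219] 0.5 [ 0.46  -0.197  0.024]
jar [384 223 457 308] 0.68 [0.474 0.229 0.009]
clip [286 271 331 316] 0.81 [0.676 0.021 0.048]
bowl [279 318 334 372] 0.72 [0.776 0.056 0.011]
jar_lid [133 189 194 227] 0.66 [ 0.527 -0.47   0.024]
brick [488 252 569 362] 0.79 [0.563 0.468 0.067]
ball0 [262 211 267 221] 0.49 [ 0.464 -0.194  0.031]
ball0 [246 209 254 214] 0.48 [ 0.458 -0.239  0.026]
ball0 [255 212 260 215] 0.47 [ 0.456 -0.219  0.024]
ball0 [315 216 364 253] 0.45 [0.437 0.007 0.005]
scoop_grip [316 215 361 251] 0.61 [0.433 0.003 0.003]
clip_jaw [283 271 334 317] 0.67 [0.676 0.021 0.045]
1.1
```

Run:
```python
import cv2
a=cv2.imread('pics/top0.png')[190:340,170:560]
cv2.imwrite('pics/top0c.png',cv2.resize(a,None,fx=2.05,fy=2.05,interpolation=cv2.INTER_CUBIC))
a=cv2.imread('pics/scene0.png')[160:360,120:480]
cv2.imwrite('pics/scene0c.png',cv2.resize(a,None,fx=2.2,fy=2.2,interpolation=cv2.INTER_CUBIC))
```

```text
(no output)
```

View pics/top0c.png

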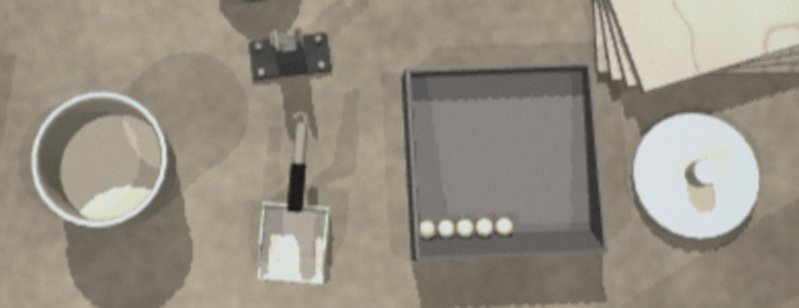

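View pics/scene0c.png

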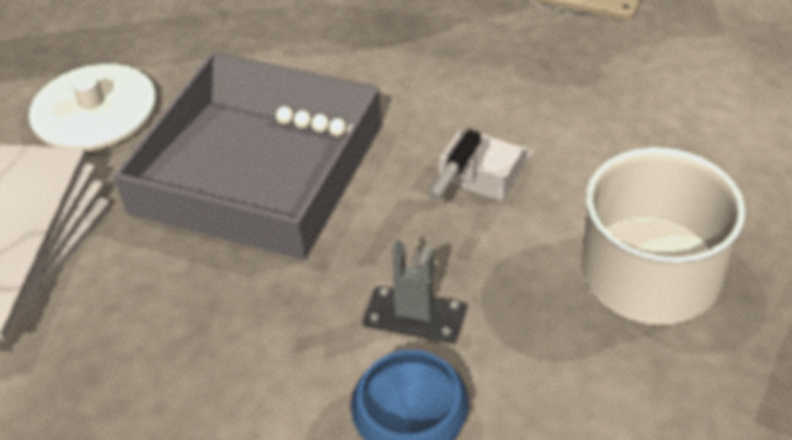

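The top view shows five balls in a row along the tray's low (robot-side) end, at crop px 427–505, 228. The scoop opens toward the robot with its rod toward +x. The clip's plate lies along y. The scene view agrees. Next I'll fit the poses.

```bash
cat >> h.py <<'E'
from scipy.optimize import least_squares
def sel(P,lo,hi):
    q=P.reshape(-1,3); q=q[~np.isnan(q[:,0])]
    return q[np.all((q>lo)&(q<hi),1)]
def circ(q,r=None,robust=True):
    q=q[:,:2]; x0=[*q.mean(0),r or .07]
    f=lambda p:np.hypot(*(q-p[:2]).T)-(r or p[2])
    s=least_squares(f,x0,loss='soft_l1',f_scale=.002); return s.x
def jarpose(P,g=(.53,.25)):
    q=sel(P,(g[0]-.13,g[1]-.13,.1),(g[0]+.13,g[1]+.13,.125)); return circ(q),len(q)
def Ry(a): return cv2.Rodrigues(np.array([0,a,0.]))[0]
def Rz(a): return cv2.Rodrigues(np.array([0,0,a*1.]))[0]
E
python3 - <<'E'
from h import *
for n in ['top','scene']:
    P=np.load(n+'0.npy')
    print(n,'jar',jarpose(P))
    q=sel(P,(.43,-.56,.012),(.62,-.38,.025)); print('lid disc',circ(q),len(q), np.median(q[:,2]))
    q=sel(P,(.43,-.56,.045),(.62,-.38,.07)); print('knob',circ(q,.016),len(q),q.mean(0),q[:,2].max())
    q=sel(P,(.36,-.39,.056),(.7,-.12,.07)); r=cv2.minAreaRect(q[:,:2].astype('f4')*1000); print('tray rim',r,np.median(q[:,2]))
    q=sel(P,(.6,-.06,.085),(.75,.1,.12)); print('fork top',len(q),q.mean(0),q.min(0),q.max(0))
    q=sel(P,(.6,-.06,.004),(.75,.1,.02)); print('plate',len(q),cv2.minAreaRect(q[:,:2].astype('f4')*1000))
    q=sel(P,(.4,-.06,.072),(.62,.1,.095)); m=q[:,:2].mean(0); u,s,vt=np.linalg.svd(q[:,:2]-m); t=(q[:,:2]-m)@vt[0]; print('handle',len(q),m,vt[0],t.min(),t.max(),q[:,2].max())
    q=sel(P,(.37,-.06,.01),(.50,.09,.06)); print('pan',len(q),cv2.minAreaRect(q[:,:2].astype('f4')*1000))
    q=sel(P,(.4,-.36,.02),(.475,-.14,.05)); 
c=shot('wrist','w0'); R=read_tool_rot();p=read_eef_pos()
print('cam in tool',(R.T@c['pose'][:3,:3]).round(3),(R.T@(c['pose'][:3,3]-p)).round(3),c['fx'],'R',R.round(3))
S=np.array([[-1,0,0],[0,-1,0],[0,0,1.]]) # scoop frame facing -x
for nm,p,t in [('grasp',(.53,.02,.132),0),('tray',(.56,-.2,.15),-.14),('traytilt',(.55,-.2,.17),.5),('dump',(.62,.25,.25),-.9),('dump2',(.62,.25,.3),-.7),('clip',(.63,.02,.132),0)]:
    # t>0 nose up ; nose -x
    for k in (0,1):
        Rt=Ry(t)@np.array([[1,0,0],[0,-1,0],[0,0,-1.]])@Rz(np.pi*k)
        q=kin.solve_ik(np.array(p),Rt); print(nm,k,None if q is None else np.round(q,2))
E
```

```text
top jar (array([0.52546978, 0.23188485, 0.07310671]), 702)
lid disc [ 0.51974013 -0.48012963  0.05640899] 2681 0.01983086948665247
knob [ 0.5256682  -0.47851558  0.016     ] 147 [ 0.52271236 -0.47621143  0.05378257] 0.06153338707441991
tray rim ((533.7008056640625, -239.4561767578125), (230.85992431640625, 226.17396545410156), 2.3161330223083496) 0.06168004736282273
fork top 99 [0.66943148 0.02155586 0.1009745 ] [0.65885895 0.00127666 0.08629056] [0.6808415  0.04001163 0.1115759 ]
plate 691 ((675.5114135742188, 19.921390533447266), (144.45838928222656, 159.15663146972656), 0.04414869844913483)
handle 296 [0.51641957 0.00612054] [-0.9966541   0.08173493] -0.055286764717239575 0.048028630633630484 0.09229039438418973
pan 142 ((442.24884033203125, 12.3642578125), (79.90019989013672, 76.49420928955078), 85.20442199707031)
scene jar (array([0.52760566, 0.23154075, 0.07349075]), 856)
lid disc [ 0.51844276 -0.48143788  0.05924192] 1478 0.021364457233838396
knob [ 0.51953367 -0.48215526  0.016     ] 113 [ 0.52721986 -0.47441273  0.05363604] 0.0594599362158198
tray rim ((532.2349853515625, -2
[... 696 characters left out ...]
6 R [[ 0.959  0.283  0.   ]
 [ 0.283 -0.959  0.   ]
 [ 0.     0.    -1.   ]]
grasp 0 [-0.18  0.73  0.13  1.99 -0.21  0.44 -1.46]
grasp 1 [ 0.29  0.79 -0.59  1.98  0.77  0.61  0.75]
tray 0 [ 0.28  0.72  0.05  1.91 -0.21  0.39 -1.07]
tray 1 [ 0.68  0.79 -0.58  1.89  0.77  0.54  1.18]
traytilt 0 [ 0.14  0.91  0.19  1.45 -0.01  1.27 -1.27]
traytilt 1 [ 0.59  0.99 -0.67  1.43  0.56  1.44  1.35]
dump 0 [-0.39  0.67 -0.33  2.13  2.16  0.79  2.12]
dump 1 [ 0.04  0.91 -1.06  2.11  2.08  1.26 -0.66]
dump2 0 [-0.6   0.53  0.04  1.98  1.52  0.34  2.73]
dump2 1 [-0.34  0.54 -0.33  1.98  1.57  0.52 -0.4 ]
clip 0 [-0.16  0.82  0.14  1.71 -0.17  0.63 -1.5 ]
clip 1 [ 0.31  0.91 -0.67  1.69  0.74  0.81  0.87]
```

```bash
cat >> h.py <<'E'
T1=np.array([[1,0,0],[0,-1,0],[0,0,-1.]])@Rz(np.pi)
def tool(W,t=0): return W@Ry(t)@T1
G=np.array([-.02,0,.132])
def tcp_for(pt,loc,a,t,g=G):
    """TCP pose putting scoop-local point loc at world pt; a=yaw from facing -x, t=nose-up pitch"""
    W=Rz(a); Rs=W@Ry(t)@Rz(np.pi)
    return np.array(pt)+Rs@(g-np.array(loc)), tool(W,t)
def handle(P,lo=(.4,-.1),hi=(.66,.12)):
    q=sel(P,(*lo,.07),(*hi,.096)); m=np.median(q[:,:2],0)
    _,_,vt=np.linalg.svd(q[:,:2]-q[:,:2].mean(0)); d=vt[0]*(-np.sign(vt[0][0]))
    m=q[:,:2].mean(0); t=(q[:,:2]-m)@d; return m,d,np.percentile(t,[0.5,99.5]),len(q)
E
python3 - <<'E'
from h import *
a=-.0865
p,R=tcp_for((.481,.0097,0),(0,0,0),a,0)
print(p)
r.move_pose(p+[-.06,0,.16],R)
c=shot('wrist','w1'); P=cloud(c); print(handle(P))
E
```

```text
[0.50092522 0.00797216 0.132     ]
(array([0.51235315, 0.00637094]), array([-0.99630004,  0.08594315]), array([-0.0596553,  0.0438956]), 2629)
```

View pics/w1.png

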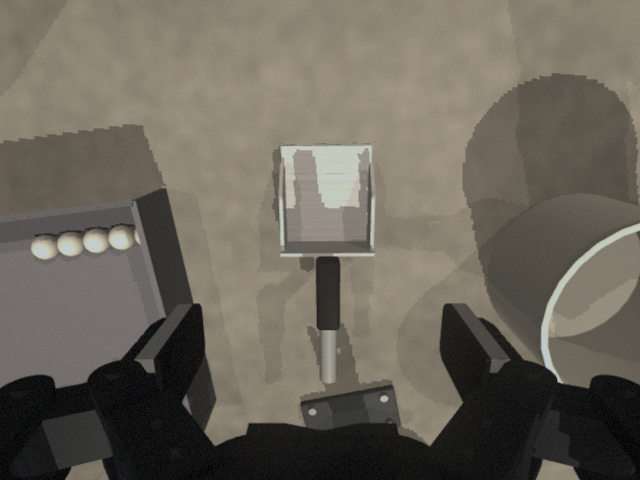

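```bash
cat >> h.py <<'E'
TC=np.array([.5465,-.240]); TA=.042
def tray(x,y,z): return np.array([*(TC+(Rz(TA)[:2,:2]@[x,y])),z])
def floor(x): return .0193+.1405*x
def golip(x,y,z,t,a=TA,v=.15):
    p,R=tcp_for(tray(x,y,z),(.09,0,0),a,t); r.move_straight(p,R,v=v)
E
python3 - <<'E'
from h import *
a=-.0862
p,R=tcp_for((.4806,.0091,0),(0,0,0),a,0)
r.move_straight(p+[0,0,.05],R); r.move_straight(p,v=.08)
set_gripper(0.0)
print('gap',read_finger_gap(),read_grip_force())
r.move_straight(p+[0,0,.14]); 
print('F',read_wrist_force(),read_wrist_torque())
c=shot('top','t1');
t=-.17
golip(-.05,.0215,.14,t)
print('F',read_wrist_force(),read_wrist_torque(),read_time_s())
c=shot('wrist','w2'); c=shot('scene','s2')
a=cv2.imread('pics/s2.png')[130:330,130:430]
cv2.imwrite('pics/s2c.png',cv2.resize(a,None,fx=2.5,fy=2.5))
E
```

```text
gap 0.01682488118702097 61.86758637428284
F [-0.12731021  0.31506051 -1.20168616] [-0.0062819  -0.08608575 -0.00036068]
F [-0.36856432  0.34164957 -1.97987764] [ 0.02953442  0.17465561 -0.03518206] 8.8833
```

View pics/w2.png

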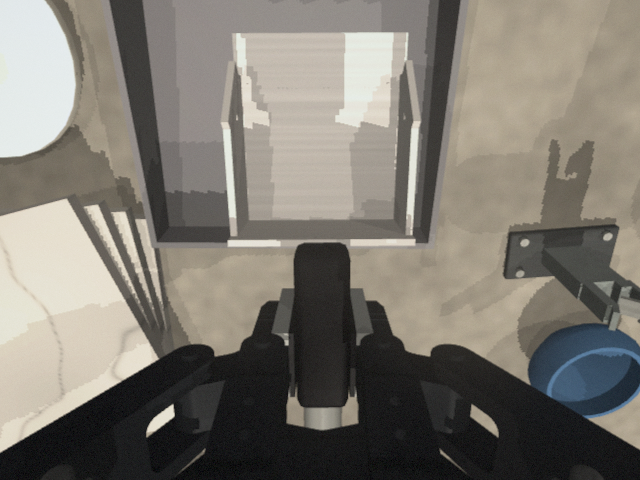

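View pics/s2c.png

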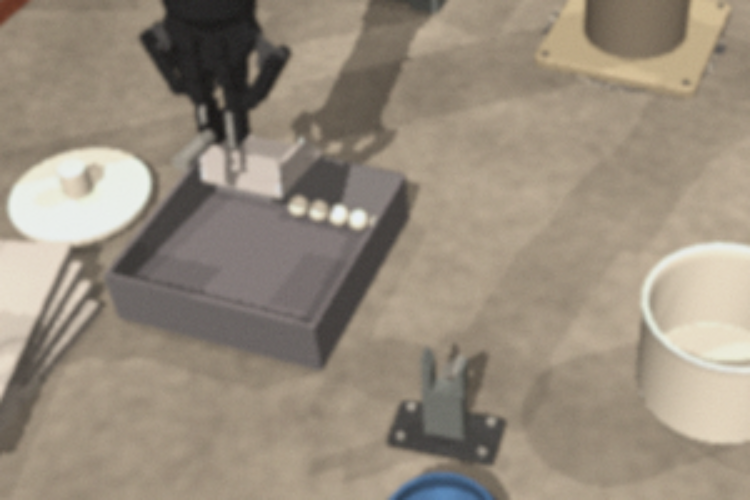

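The wrist view shows the scoop held squarely by its grip, with the lip at rows 33, cols 233–408. The scene view shows it above the tray with the balls still in their row. I'll check the lip position, then lower.

Run:
```python
from h import *
c=shot('wrist'); P=cloud(c)
for u in (250,320,395):
    print([P[v,u].round(4).tolist() for v in (38,120,200)])
t=-.17
print('expect lip',tray(-.05,.0215,.14).round(4),'back',(tray(-.05,.0215,.14)+Rz(TA)@Ry(t)@np.array([.09,0,0])).round(4))
golip(-.05,.0215,.045,t)
golip(-.05,.0215,floor(-.05)+.006,t,v=.05)
f0=read_wrist_force(); z=floor(-.05)+.006
for i in range(12):
    z-=.001; golip(-.05,.0215,z,t,v=.02); f=read_wrist_force()-f0
    if f[2]>2.5: break
print('contact z',z,'floor',floor(-.05),f,i,read_time_s())
```

```text
[[0.4998, -0.2509, 0.1419], [0.5351, -0.251, 0.1487], [0.5729, -0.2509, 0.157]]
[[0.4984, -0.2189, 0.1422], [0.5336, -0.2174, 0.1493], [0.5717, -0.2158, 0.1559]]
[[0.4969, -0.1847, 0.1419], [0.532, -0.1816, 0.149], [0.5685, -0.1788, 0.16]]
expect lip [ 0.4956 -0.2206  0.14  ] back [ 0.5843 -0.2169  0.1552]
contact z 0.011274999999999993 floor 0.012275000000000001 [ 0.86920679 -0.17688698  4.31022409] 6 12.25
```

```bash
cat >> h.py <<'E'
def scoopup(y,dz=-.0005,tend=.36,xfoot=-.095,a=TA):
    """lip already on floor at x=-.05; advance under balls and ladder up the wall"""
    f0=read_wrist_force(); x=-.05
    while x>xfoot-.003:
        x-=.005 if x>-.084 else .0015
        golip(x,y,floor(x)+dz+.0004,-.17,a,v=.06); f=read_wrist_force()-f0
        if f[0]>5 or abs(f[2])>15: break
    print('adv',x,f.round(1))
    x0=x+.001
    for t in np.linspace(-.13,tend,9):
        z=floor(x0)+dz+.001
        for _ in range(5):
            h=z-floor(xfoot); lx=x0-.42*max(h,0)
            z=max(floor(x0)+dz+.001,floor(lx+.09*np.cos(t))+.003+.09*np.sin(t))
        golip(lx,y,z,t,a,v=.08)
    print('up',lx,z,(read_wrist_force()-f0).round(1))
    golip(lx+.01,y,z+.09,tend,a)
E
python3 - <<'E'
from h import *
scoopup(.0215)
c=shot('wrist','w3'); shot('top','t3')
a=cv2.imread('pics/w3.png'); b=cv2.imread('pics/t3.png')[190:340,340:560]
cv2.imwrite('pics/m3.png',np.vstack([cv2.resize(a,(440,330)),cv2.resize(b,(440,300))])[:600])
print(read_time_s())
E
```

```text
adv -0.09850000000000003 [ 2.3 -0.9  1.2]
up -0.1158177316910067 0.049566705027579136 [-0.7 -2.   7.2]
19.35
```

View pics/m3.png

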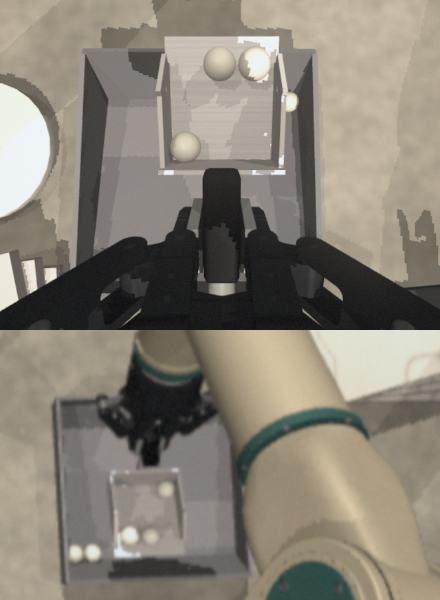

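Three balls are in the scoop (two of them maybe still rolling), and two are left in the tray by its side wall. I'll re-check the pan's slope before carrying it.

```bash
cat >> h.py <<'E'
def balls_in_scoop(c,save=None):
    P=cloud(c); R=read_tool_rot(); p=read_eef_pos()
    L=(P-p)@R ; Rs=np.diag([1,-1,-1])@np.eye(3)  # tool->scoop local: tool z=-scoop z
    # tool frame T1 vs scoop frame: Rs = W Ry Rz(pi); tool=W Ry T1 -> scoop^T tool
    M=Rz(np.pi).T@T1; S=(P-p)@R@M.T+G
    return S
E
python3 - <<'E'
from h import *
r.sleep(.5)
c=shot('wrist','w4'); S=balls_in_scoop(c)
# pan floor plane in scoop frame, expected z=.0025
q=sel(S,(.01,-.035,-.02),(.085,.035,.03)); 
A=np.c_[q[:,:2],np.ones(len(q))]; m=np.ones(len(q),bool)
for _ in range(8):
    k=np.linalg.lstsq(A[m],q[m,2],rcond=None)[0]; m=np.abs(q[:,2]-A@k)<.003
print('plane',k,m.sum(),len(q))
for o in nets.look_for('ball0',c)[:8]:
    b=np.array(o['box']); u,v=int((b[0]+b[2])/2),int((b[1]+b[3])/2); print(b.round(),round(o['score'],2),S[v,u].round(3))
E
```

```text
plane [-0.09459885 -0.00153711  0.00137209] 17192 21685
[294.  67. 343. 120.] 0.95 [0.062 0.    0.017]
[347.  68. 394. 118.] 0.78 [ 0.063 -0.023  0.017]
[248. 192. 291. 239.] 0.68 [0.009 0.023 0.022]
[417. 129. 436. 160.] 0.62 [ 0.035 -0.078 -0.098]
```

```bash
cat >> h.py <<'E'
def where(c):
    S=balls_in_scoop(c); out=[]
    for o in nets.look_for('ball0',c)[:9]:
        b=np.array(o['box']); u,v=int((b[0]+b[2])/2),int((b[1]+b[3])/2); out.append((round(o['score'],2),S[v,u].round(3).tolist(),cloud(c)[v,u].round(3).tolist()))
    return out
E
python3 - <<'E'
from h import *
p=read_eef_pos()
r.move_straight(p+[0,0,.02],tool(Rz(TA),.58),v=.08); r.sleep(.4)
c=shot('wrist','w5')
for o in where(c): print(o)
print(read_time_s())
E
```

```text
(0.7, [0.01, -0.02, 0.023], [0.504, -0.201, 0.17])
(0.59, [-0.029, -0.08, -0.122], [0.454, -0.143, 0.027])
20.85
```

View pics/w5.png

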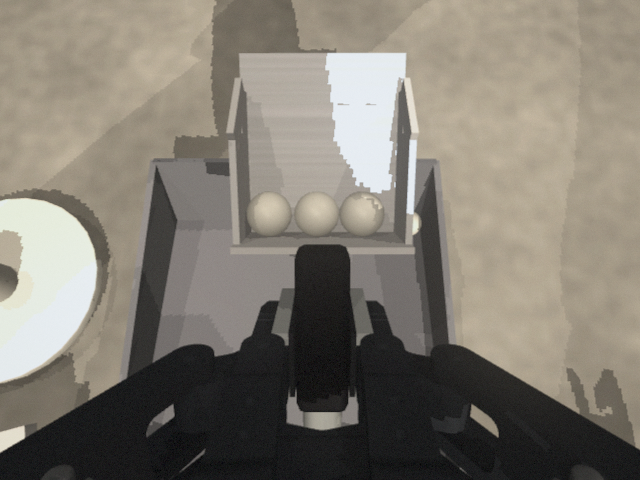

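All three balls are now against the pan's back wall (px 270/317/362, row 213). They need about 0.3 rad or more to start rolling. Next I'll carry them to the jar and dump.

```bash
cat >> h.py <<'E'
SLIP=-.095
def tcp_for(pt,loc,a,t,g=G):
    """t = actual scoop pitch (nose up +); tool pitch = t-SLIP"""
    W=Rz(a); Rs=W@Ry(t)@Rz(np.pi); gl=np.array([-.02,0,.078])
    Rt=tool(W,t-SLIP)
    return np.array(pt)+Rs@(gl-np.array(loc))-Rt@np.array([0,0,.054]), Rt
def getjar():
    out=[]
    for n in ('scene','top'):
        q,k=jarpose(cloud(shot(n))); out.append((q.round(4),k))
    return out
def overjar(J,t,z=.118,back=.035,a=-np.pi/2):
    nose=Rz(a)@np.array([-1,0,0]); return tcp_for([*(J-back*nose[:2]),z],(.09,0,0),a,t)
E
python3 - <<'E'
from h import *
p=read_eef_pos()
r.move_straight([p[0],p[1],.36],v=.15)
jp=getjar(); print(jp)
J=jp[0][0][:2]
p,R=overjar(J,.45)
r.move_straight([.53,-.02,.38],R,v=.2)
c=shot('wrist'); print([w[:2] for w in where(c)])
np.save('J.npy',J)
p,R=overjar(J,.45,.17); print(p)
r.move_straight(p,R,v=.15)
print(getjar(),read_time_s())
E
```

```text
[(array([0.5277, 0.2315, 0.0734]), 857), (array([0.5254, 0.232 , 0.0731]), 703)]
[(0.95, [0.012, 0.003, 0.02]), (0.87, [0.011, 0.025, 0.02]), (0.61, [0.012, -0.017, 0.021])]
[0.5277     0.03552893 0.23856554]
[(array([0.5276, 0.2315, 0.0734]), 751), (array([0.5255, 0.2318, 0.0732]), 569)] 25.0
```

```bash
cat >> h.py <<'E'
def dump(J):
    for t,z,v in [(.2,.15,.15),(-.1,.13,.15),(-.25,.12,.08),(-.4,.118,.06),(-.55,.116,.06),(-.68,.116,.06)]:
        p,R=overjar(J,t,z); r.move_straight(p,R,v=v)
    r.sleep(.6)
E
python3 - <<'E'
from h import *
J=np.load('J.npy')
dump(J)
c=shot('wrist','w6'); print([w for w in where(c)])
p,R=overjar(J,-.3,.2); r.move_straight(p,R)
p,R=overjar(J,0,.25); r.move_straight(p,R)
r.move_straight([.53,-.02,.38],R)
c=shot('top','t6'); shot('scene','s6')
b=cv2.imread('pics/t6.png'); s=cv2.imread('pics/s6.png')
cv2.imwrite('pics/m6.png',np.hstack([cv2.resize(cv2.imread('pics/w6.png'),(400,300)),cv2.resize(b[220:320,165:285],(360,300))]))
print([ (o['score'],np.round(o['box'])) for o in nets.look_for('ball0',c)][:8],read_time_s())
E
```

```text
[]
[(0.74, array([272., 147., 315., 191.])), (0.55, array([201., 275., 207., 285.])), (0.47, array([203., 263., 210., 270.])), (0.47, array([380., 296., 390., 306.]))] 31.025
```

View pics/m6.png

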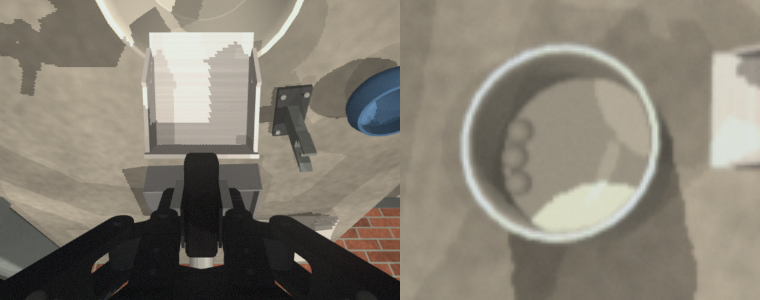

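Three balls are in the jar (lower-left of its floor) and the scoop is empty. Now the last two, by the tray's side wall.

```bash
sed -i 's/+\.003+\.09\*np\.sin(t)/+.006+.09*np.sin(t)/' h.py
python3 - <<'E'
from h import *
y=.0645;t=-.17
golip(-.05,y-.02,.2,t,v=.2)
c=shot('wrist'); P=cloud(c); print(where(c))
golip(-.05,y,.075,t); 
f0=read_wrist_force(); golip(-.05,y,floor(-.05)+.006,t,v=.05); print((read_wrist_force()-f0).round(1))
z=floor(-.05)+.006
for i in range(12):
    z-=.001; golip(-.05,y,z,t,v=.02); f=read_wrist_force()-f0
    if f[2]>2.5: break
print('contact',z-floor(-.05),f.round(1))
scoopup(y,dz=min(z-floor(-.05)+.0005,.003))
r.sleep(.3)
c=shot('wrist','w7'); print(where(c))
golip(-.115,y-.02,.17,.5,v=.1); r.sleep(.4)
c=shot('wrist','w8');print(where(c)); shot('top','t8')
b=cv2.imread('pics/t8.png')[190:340,340:560]
cv2.imwrite('pics/m8.png',np.hstack([cv2.resize(cv2.imread('pics/w8.png'),(400,300)),cv2.resize(b,(400,300))]))
print(read_time_s())
E
```

```text
[(0.77, [0.134, -0.049, -0.178], [0.453, -0.149, 0.029]), (0.68, [0.135, -0.029, -0.178], [0.454, -0.17, 0.028]), (0.28, [-0.002, -0.001, 0.025], [0.576, -0.192, 0.241])]
[-0.4  0.5  0.3]
contact -0.0030000000000000096 [0.3 1.7 3.8]
adv -0.09850000000000003 [ 5.7 -1.   1.8]
up -0.1170075069712431 0.05239954160070592 [ 0.6 -1.7 -5.4]
[(0.89, [0.003, 0.001, 0.02], [0.52, -0.178, 0.134]), (0.29, [-0.06, 0.082, -0.078], [0.537, -0.258, 0.018])]
[(0.82, [0.003, 0.003, 0.019], [0.511, -0.2, 0.15]), (0.65, [0.004, -0.018, 0.021], [0.511, -0.179, 0.152])]
45.725
```

View pics/m8.png

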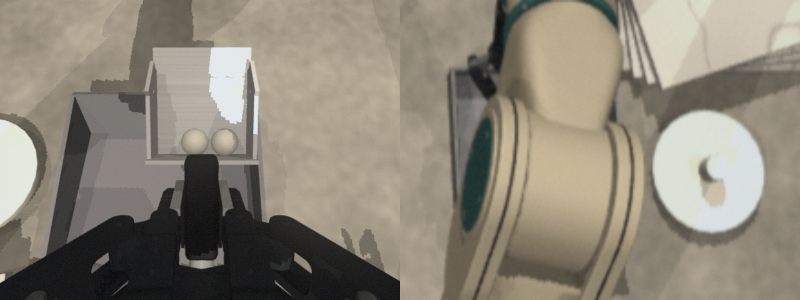

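Both remaining balls sit at the pan's back. I'll carry them over, checking the slip and the jar first.

```bash
cat >> h.py <<'E'
def slip(c):
    q=sel(balls_in_scoop(c),(.02,-.033,-.02),(.085,.033,.03)); A=np.c_[q[:,:2],np.ones(len(q))]; m=np.ones(len(q),bool)
    for _ in range(8):
        k=np.linalg.lstsq(A[m],q[m,2],rcond=None)[0]; m=np.abs(q[:,2]-A@k)<.003
    return k,m.sum()
E
python3 - <<'E'
from h import *
import h
p=read_eef_pos(); r.move_straight([p[0],p[1],.36])
c=shot('wrist'); k,n=slip(c); print('slip',k,n); h.SLIP=np.arctan(k[0])
jp=getjar(); print(jp); J=(jp[0][0][:2]+jp[1][0][:2])/2
p,R=overjar(J,.45); r.move_straight([.53,-.02,.38],R,v=.2)
jp=getjar(); print(jp); J=(jp[0][0][:2]+jp[1][0][:2])/2; np.save('J.npy',J)
p,R=overjar(J,.45,.17); r.move_straight(p,R)
dump(J)
c=shot('wrist','w9'); print(where(c)); print(slip(c))
p,R=overjar(J,-.3,.2); r.move_straight(p,R)
p,R=overjar(J,0,.25); r.move_straight(p,R)
r.move_straight([.53,-.02,.38],R)
shot('top','t9'); shot('scene','s9'); print(getjar())
b=cv2.imread('pics/t9.png')
cv2.imwrite('pics/m9.png',np.vstack([cv2.resize(b[190:340,170:560],(780,300)),np.hstack([cv2.resize(cv2.imread('pics/w9.png'),(390,292)),cv2.resize(cv2.imread('pics/s9.png')[130:330,130:430],(390,292))])]))
print(read_time_s())
E
```

```text
slip [-0.20166662 -0.00362522 -0.00096233] 13713
[(array([0.5277, 0.2315, 0.0734]), 853), (array([0.5255, 0.2319, 0.0731]), 706)]
[(array([0.5277, 0.2316, 0.0734]), 868), (array([0.5255, 0.232 , 0.0731]), 602)]
[]
(array([-1.96803843e-01, -5.24636711e-03, -3.26558316e-05]), np.int64(14265))
[(array([0.5277, 0.2316, 0.0734]), 852), (array([0.5254, 0.2319, 0.0731]), 696)]
55.9333
```

View pics/m9.png

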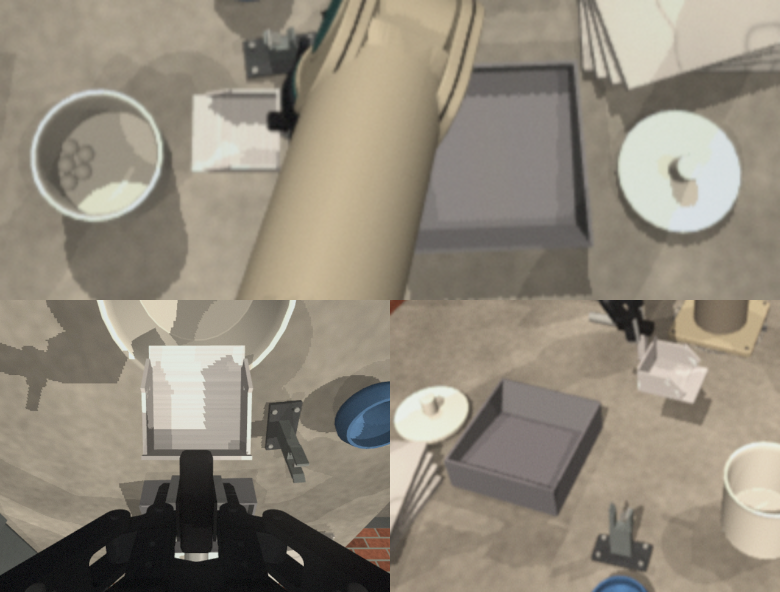

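All five balls are in the jar, and the scoop and tray are empty. Next I'll measure the clip.

Run:
```python
from h import *
p,R=overjar(np.load('J.npy'),-.25); r.move_straight([.60,-.06,.36],R)
c=shot('wrist','wa'); np.save('wa.npy',cloud(c)); P=cloud(c)
im=c['image'].astype(int)
for nm,c2 in [('wrist',c)]+[(n,shot(n)) for n in ('top','scene')]:
    P=cloud(c2); im=c2['image'].astype(int).max(-1)
    fk=sel(P,(.62,-.04,.07),(.73,.09,.115))
    m=(im<75)&(P[...,2]<.02)&(P[...,2]>-.005)&(abs(P[...,0]-.67)<.07)&(abs(P[...,1]-.02)<.08)
    k,_=0,0
    n,l,st,_=cv2.connectedComponentsWithStats(m.astype('u1')); 
    if n>1:
        i=1+np.argmax(st[1:,4]); q=P[l==i]; print(nm,'plate',len(q),cv2.minAreaRect(q[:,:2].astype('f4')*1000),np.median(q[:,2]))
    print(nm,'fork',len(fk),fk.min(0).round(4),fk.max(0).round(4))
    for lo,hi in ((.07,.08),(.08,.09),(.09,.1),(.1,.115)):
        q=fk[(fk[:,2]>lo)&(fk[:,2]<hi)]
        if len(q): 
            h_,e=np.histogram(q[:,1],np.arange(-.02,.07,.005)); print(lo,q.min(0).round(3),q.max(0).round(3),dict(zip(e.round(3).tolist(),h_.tolist())))
a=cv2.imread('pics/wa.png'); 
b=nets.look_for('clip',c); print(b[:2])
x0,y0,x1,y1=[int(v) for v in b[0]['box']]
cv2.imwrite('pics/wac.png',cv2.resize(a[max(0,y0-30):y1+30,max(0,x0-30):x1+30],(600,int(600*(y1-y0+60)/(x1-x0+60)))) [:600])
```

```text
wrist plate 2100 ((668.3338623046875, 34.785675048828125), (50.51118087768555, 61.54047393798828), 4.45033597946167) 0.008148347832655167
wrist fork 1459 [0.6594 0.0009 0.07  ] [0.6812 0.0395 0.112 ]
0.07 [0.661 0.001 0.07 ] [0.681 0.038 0.08 ] {-0.02: 0, -0.015: 0, -0.01: 0, -0.005: 0, 0.0: 10, 0.005: 17, 0.01: 63, 0.015: 25, 0.02: 17, 0.025: 37, 0.03: 33, 0.035: 13, 0.04: 0, 0.045: 0, 0.05: 0, 0.055: 0, 0.06: 0}
0.08 [0.661 0.001 0.08 ] [0.677 0.038 0.09 ] {-0.02: 0, -0.015: 0, -0.01: 0, -0.005: 0, 0.0: 16, 0.005: 22, 0.01: 10, 0.015: 2, 0.02: 1, 0.025: 0, 0.03: 3, 0.035: 11, 0.04: 0, 0.045: 0, 0.05: 0, 0.055: 0, 0.06: 0}
0.09 [0.66  0.001 0.09 ] [0.678 0.038 0.1  ] {-0.02: 0, -0.015: 0, -0.01: 0, -0.005: 0, 0.0: 14, 0.005: 19, 0.01: 6, 0.015: 64, 0.02: 140, 0.025: 107, 0.03: 7, 0.035: 14, 0.04: 0, 0.045: 0, 0.05: 0, 0.055: 0, 0.06: 0}
0.1 [0.659 0.001 0.1  ] [0.681 0.04  0.112] {-0.02: 0, -0.015: 0, -0.01: 0, -0.005: 0, 0.0: 110, 0.005: 199, 0.01: 31, 0.015: 0, 0.02: 0, 0.025: 70, 0.03: 228, 0.035: 170, 0.04: 0, 0.045: 0, 0.05: 0, 0.055: 0, 0.06: 0}Traceback (most recent call last):
  File "<stdin>", line 13, in <module>
    return umr_minimum(a, axis, None, out, keepdims, initial, where)
ValueError: zero-size array to reduction operation minimum which has no identity
```

Run:
```python
from h import *
for n,f in (('top','pics/top0.png'),('scene','pics/scene0.png'),('wa','pics/wa.png')):
    P=np.load(n+('' if n=='wa' else '0')+'.npy'); im=cv2.imread(f).astype(int).max(-1)
    for th in (60,75):
        m=(im<th)&(P[...,2]<.014)&(P[...,2]>.003)&(abs(P[...,0]-.67)<.05)&(abs(P[...,1]-.02)<.07)
        k,l,st,_=cv2.connectedComponentsWithStats(m.astype('u1')); q=P[l==1+np.argmax(st[1:,4])] if k>1 else []
        if len(q)>20: print(n,th,len(q),cv2.minAreaRect(q[:,:2].astype('f4')*1000))
P=np.load('wa.npy')
for deg in (4.5,5.5):
    c0=np.array([.67,.02]); R=Rz(np.radians(deg))[:2,:2]
    q=sel(P,(.62,-.04,.1),(.73,.09,.115)); L=(q[:,:2]-c0)@R*1000
    a=L[L[:,1]<0];b=L[L[:,1]>0]
    for nm,g in (('-y',a),('+y',b)): print(deg,nm,len(g),np.percentile(g,[2,10,90,98],axis=0).round(1).tolist(), 'z',np.percentile(q[:,2][(L[:,1]<0) if nm=='-y' else (L[:,1]>0)],[10,50,90]).round(4))
r_=cv2.imread('pics/wa.png'); P=np.load('wa.npy')
m=(abs(P[...,0]-.67)<.06)&(abs(P[...,1]-.02)<.06); v,u=np.where(m); print(u.min(),u.max(),v.min(),v.max())
x=r_[v.min():v.max(),u.min():u.max()]; s=min(700/x.shape[1],560/x.shape[0]); cv2.imwrite('pics/wac.png',cv2.resize(x,None,fx=s,fy=s,interpolation=cv2.INTER_CUBIC))
```

```text
top 60 74 ((655.736328125, 14.018499374389648), (16.2115535736084, 33.276458740234375), 7.738483905792236)
top 75 210 ((669.8028564453125, 18.03223419189453), (46.02250289916992, 92.12532043457031), 5.842809200286865)
scene 75 372 ((673.2599487304688, 18.049846649169922), (45.30200958251953, 95.68289947509766), 9.192778587341309)
wa 60 412 ((652.1349487304688, 39.74290084838867), (17.01852035522461, 50.052879333496094), 7.938277244567871)
wa 75 2064 ((668.3338623046875, 34.785675048828125), (50.51118087768555, 61.54047393798828), 4.45033597946167)
4.5 -y 340 [[-6.2, -18.3], [-5.4, -17.5], [8.1, -10.4], [9.4, -9.5]] z [0.1015 0.1078 0.1101]
4.5 +y 468 [[-9.2, 8.0], [-7.3, 9.5], [7.9, 17.9], [10.0, 18.8]] z [0.1013 0.1036 0.1061]
5.5 -y 340 [[-6.4, -18.3], [-5.7, -17.5], [7.9, -10.4], [9.2, -9.6]] z [0.1015 0.1078 0.1101]
5.5 +y 468 [[-9.0, 8.1], [-7.1, 9.5], [8.2, 17.8], [10.2, 18.8]] z [0.1013 0.1036 0.1061]
334 466 0 479
```

View pics/wac.png

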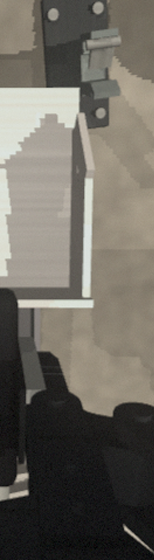

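The view shows the fixed prong on −y, the jaw on +y, and the slot centre near (0.671, 0.020). I'll set the scoop flat in line with the clip and regrip it upright, which removes the pitch slip.

```bash
cat >> h.py <<'E'
CL=np.array([.671,.0199,0]); CA=.087
E
python3 - <<'E'
from h import *
import h
h.SLIP=-.197
ax=Rz(CA)@np.array([1,0,0])
o=CL-ax*(.065+.11)
p,R=tcp_for(o+[0,0,.16],(0,0,0),CA,0)
r.move_straight(p,R,v=.2)
c=shot('wrist'); k,n=slip(c); print('slip',k); h.SLIP=np.arctan(k[0])
p,R=tcp_for(o+[0,0,.01],(0,0,0),CA,0); r.move_straight(p,R)
f0=read_wrist_force(); z=.006
for i in range(12):
    p,R=tcp_for(o+[0,0,z],(0,0,0),CA,0); r.move_straight(p,R,v=.03)
    if (read_wrist_force()-f0)[2]>1.5: break
    z-=.001
print('z',z,(read_wrist_force()-f0).round(1))
set_gripper(.045); r.sleep(.2)
p=read_eef_pos(); r.move_straight(p+[0,0,.06],tool(Rz(CA),0))
p,R=tcp_for(o,(0,0,0),CA,-0); 
h.SLIP=0
p,R=tcp_for(o+[0,0,.1],(0,0,0),CA,0); p=p-ax*.05; r.move_straight(p,R)
set_gripper(.08)
c=shot('wrist','wb'); print(handle(cloud(c),(o[0]-.12,o[1]-.1),(o[0]+.11,o[1]+.1)),'o',o,'ax',-ax,read_time_s())
E
```

```text
slip [-0.19825896 -0.00465374 -0.00123074]
z 0.004 [-0.7  0.   1.7]
(array([0.52760395, 0.00930884]), array([-0.99646596, -0.08399759]), array([-0.06045036,  0.04308776]), 3992) o [0.49666187 0.0046942  0.        ] ax [-0.99621789 -0.08689029 -0.        ] 62.85
```

View pics/wb.png

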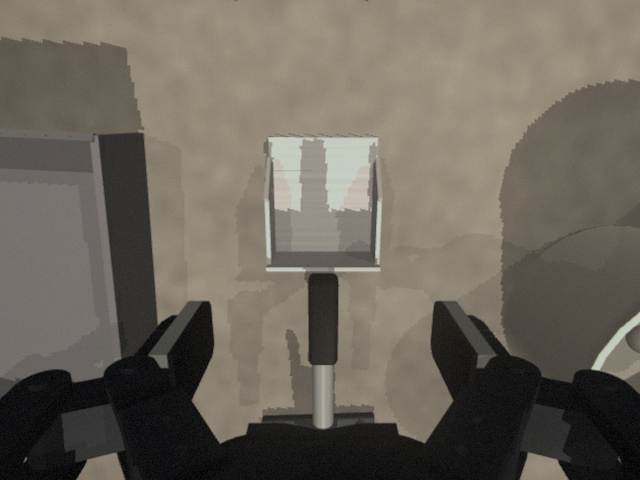

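The scoop lies flat in line with the clip (rod px 322, 365–425, pointing at the plate). I'll regrip and bring the rod over the fork for a check.

```bash
cat > clip.py <<'E'
from h import *
ax=Rz(CA)@np.array([1,0,0]); lat=Rz(CA)@np.array([0,1,0])
R=tool(Rz(CA),0)
def at(o,z): return np.array([*(o+ax*.027)[:2],z+.132])
E
python3 - <<'E'
from clip import *
o=CL-ax*(.065+.11)
r.move_straight(at(o,.05),R); r.move_straight(at(o,0),R,v=.08); set_gripper(0); print(read_finger_gap())
r.move_straight(at(o,.05),R); o2=CL-ax*.065; r.move_straight(at(o2,.05),R,v=.12)
for n in ('top','scene'):
    c=shot(n,n+'b'); P=cloud(c)
    q=sel(P,(.63,-.02,.116),(.70,.06,.145)); L=(q-CL)@np.c_[ax,lat,[0,0,1]]*1000
    f=sel(P,(.63,-.02,.1),(.70,.06,.112)); M=(f-CL)@np.c_[ax,lat,[0,0,1]]*1000
    print(n,len(L),np.percentile(L,[2,50,98],axis=0).round(1).tolist() if len(L) else '', len(M),np.percentile(M,[2,50,98],axis=0).round(1).tolist() if len(M) else '')
a=cv2.imread('pics/topb.png')[180:320,270:400]; b=cv2.imread('pics/sceneb.png')[210:330,260:380]
cv2.imwrite('pics/mb.png',np.hstack([cv2.resize(a,(390,420),interpolation=2),cv2.resize(b,(400,420),interpolation=2)]))
E
```

```text
0.016934101508539474
top 0  0 
scene 314 [[-38.7, -20.2, 119.0], [-25.8, 2.1, 134.1], [25.5, 22.0, 143.8]] 64 [[-9.7, -18.6, 100.6], [0.0, 10.3, 105.0], [9.2, 18.2, 110.4]]
```

View pics/mb.png

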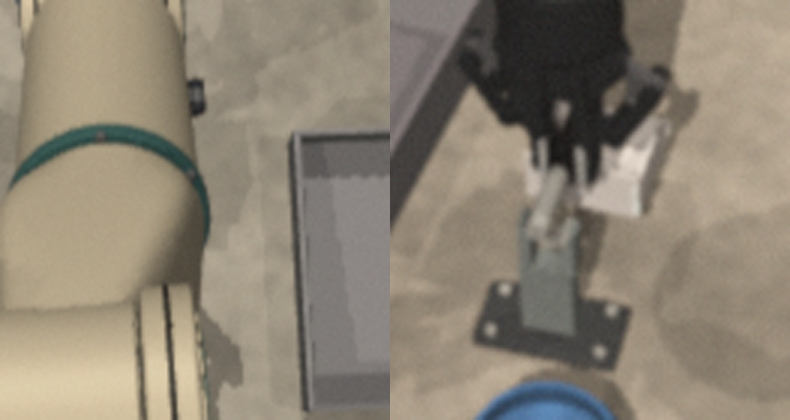

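Run:
```python
from clip import *
P=cloud(shot('scene')); B=np.c_[ax,lat,[0,0,1]]
q=(sel(P,(.63,-.02,.118),(.71,.06,.14))-CL)@B*1000
for lo,hi in ((-15,0),(0,12),(12,30)):
    s=q[(q[:,0]>lo)&(q[:,0]<hi)]; print(lo,len(s),np.percentile(s,[5,25,50,75,95],axis=0).round(1).tolist() if len(s) else '')
f=(sel(P,(.63,-.02,.1),(.71,.06,.112))-CL)@B*1000
for s in (f[f[:,1]<0],f[f[:,1]>0]): print(len(s),np.percentile(s[:,1],[5,50,95]).round(1))
```

```text
-15 40 [[-13.8, -4.1, 128.7], [-10.6, -1.6, 132.5], [-6.9, 2.5, 134.4], [-3.8, 5.1, 135.2], [-1.0, 6.8, 136.8]]
0 31 [[1.9, -5.0, 129.8], [3.8, -1.2, 133.0], [7.4, 1.9, 134.2], [9.9, 5.6, 135.1], [11.4, 7.2, 137.0]]
12 53 [[14.1, -4.8, 124.1], [18.5, -1.9, 128.4], [22.3, 1.4, 133.7], [24.8, 4.4, 135.1], [25.6, 6.8, 136.3]]
23 [-18.6 -15.7 -13.3]
46 [ 6.2 12.6 17.9]
```

The rod is within about 1 mm of the slot centre, so I'll press it in.

Run:
```python
from clip import *
o2=CL-ax*.065-lat*.0003
f0=read_wrist_force()
r.move_straight(at(o2,.034),R,v=.06); print((read_wrist_force()-f0).round(1))
z=.034
while z>-.002:
    z-=.002 if z>.002 else .0007
    r.move_straight(at(o2,z),R,v=.03); f=read_wrist_force()-f0; print(round(z,4),f.round(1))
    if f[2]>30 or max(abs(f[:2]))>15 or (z<.003 and f[2]>12): break
c=shot('scene','sc'); P=cloud(c)
b=cv2.imread('pics/sc.png')[210:330,260:380]; cv2.imwrite('pics/scc.png',cv2.resize(b,(500,500),interpolation=2))
print(read_time_s())
```

```text
[-1.7  0.1 -0. ]
0.032 [-1.  -1.   0.1]
0.03 [-0.9 -0.9 -0.4]
0.028 [-1.5 -1.4  0.6]
0.026 [-1.2  0.1  0.8]
0.024 [-1.9 -0.9  2.2]
0.022 [-0.2 -2.1  1.4]
0.02 [-0.3 -2.6  1.9]
0.018 [ 1.  -3.8  0.9]
0.016 [-0.5 -3.3  1.4]
0.014 [ 0.7 -3.3  1.4]
0.012 [-0.7 -3.6 -0. ]
0.01 [-0.1 -2.9 -0.1]
0.008 [ 0.5 -1.8  0.2]
0.006 [ 0.7 -2.8 -0.1]
0.004 [-0.4 -2.8 -0.2]
0.002 [-0.  -5.4 -1.7]
0.0013 [ 1.  -4.6  1.3]
0.0006 [-0.1 -5.2  1.1]
-0.0001 [ 1.6 -4.   2.7]
-0.0008 [-0.5 -4.8  5.8]
-0.0015 [-1.9 -4.7  9.6]
-0.0022 [-1.8 -5.9 13.4]
72.5417
```

View pics/scc.png

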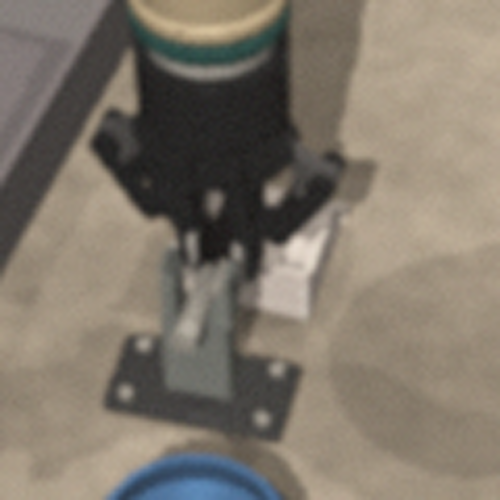

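The rod lies in the fork and the pan is on the bench. I'll release, back off and verify the jaw.

Run:
```python
from clip import *
set_gripper(.06); p=read_eef_pos(); r.move_straight(p+[0,0,.08],v=.1)
r.move_straight(p+[-.14,0,.2],v=.2)
c=shot('wrist','wd'); P=cloud(c); B=np.c_[ax,lat,[0,0,1]]
for nm,c in (('wrist',c),('scene',shot('scene','sd')),('top',shot('top','td'))):
    P=cloud(c); q=(sel(P,(.6,-.03,.06),(.72,.07,.115))-CL)@B*1000
    s=q[(abs(q[:,1])<6)&(abs(q[:,0])<7)]; print(nm,'over slot z',len(s),np.percentile(s[:,2],[5,25,50,75,95]).round(1) if len(s) else '')
    for lo,hi in ((-26,-10),(10,27)):
        s=q[(abs(q[:,1])<10)&(q[:,0]>lo)&(q[:,0]<hi)]; print('  rod',lo,len(s),np.percentile(s[:,1:],[10,50,95],axis=0).round(1).tolist() if len(s) else '')
a=cv2.imread('pics/wd.png'); b=cv2.imread('pics/sd.png')[230:330,270:350]; t=cv2.imread('pics/td.png')[190:330,170:360]
cv2.imwrite('pics/md.png',np.hstack([cv2.resize(a[180:],(400,300)),cv2.resize(b,(300,375),interpolation=2)[:300]]))
print(getjar(),read_time_s())
```

```text
wrist over slot z 220 [82.1 84.3 92.  94.8 97.8]
  rod -26 220 [[-6.1, 83.0], [-0.4, 85.0], [6.9, 86.8]]
  rod 10 156 [[-5.7, 82.2], [-1.8, 84.3], [4.7, 85.9]]
scene over slot z 42 [64.  82.8 85.7 94.6 99. ]
  rod -26 24 [[-8.9, 82.5], [-3.8, 85.7], [2.2, 88.9]]
  rod 10 55 [[-5.5, 75.7], [-0.2, 84.2], [4.7, 87.1]]
top over slot z 27 [ 82.1  86.2  91.9  96.5 100.1]
  rod -26 0 
  rod 10 35 [[-5.3, 79.9], [-0.1, 83.5], [5.2, 88.3]]
[(array([0.5277, 0.2314, 0.0735]), 858), (array([0.5255, 0.232 , 0.0732]), 688)] 75.3
```

View pics/md.png

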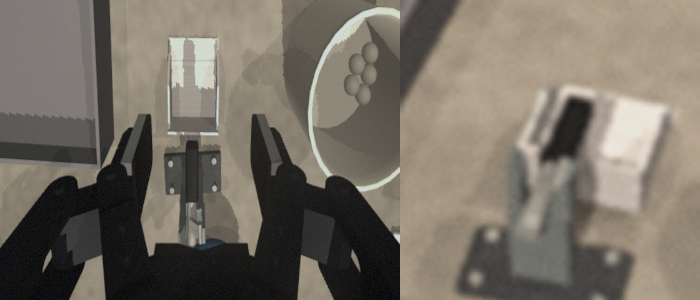

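The rod's top is at 85 mm on both sides of the fork, level and seated. The jaw material stands at 92–98 mm over it, so it has closed. All five balls are in the jar. Now the lid.

```bash
cat >> h.py <<'E'
def lid(P,g=(.52,-.48),z0=0.):
    d=sel(P,(g[0]-.11,g[1]-.11,z0+.0155),(g[0]+.11,g[1]+.11,z0+.024))
    hull=cv2.minEnclosingCircle(d[:,:2].astype('f4')*1000)
    k=sel(P,(g[0]-.05,g[1]-.05,z0+.05),(g[0]+.05,g[1]+.05,z0+.06)); kc=cv2.minEnclosingCircle(k[:,:2].astype('f4')*1000)
    return hull,len(d),kc,len(k),k[:,:2].mean(0) if len(k) else None
E
python3 - <<'E'
from h import *
R=tool(Rz(.3),0)
r.move_straight(read_eef_pos()+[0,0,.1])
r.move_pose([.52+.09*-.0,-.40,.30],R); 
c=shot('wrist','we'); P=cloud(c); print('wrist',lid(P))
r.move_straight([.62,-.46,.28],R); c=shot('wrist','wf'); print('wrist2',lid(cloud(c)))
for n in ('top','scene'): print(n,lid(np.load(n+'0.npy')))
print(read_time_s())
E
```

```text
wrist (((519.9911499023438, -480.6834716796875), 76.8953628540039), 22633, ((519.710693359375, -480.3307189941406), 15.784250259399414), 1259, array([ 0.51909231, -0.47991497]))
wrist2 (((519.9319458007812, -480.6639099121094), 77.00151062011719), 27692, ((519.9586791992188, -480.671630859375), 15.879803657531738), 1734, array([ 0.52015241, -0.48063557]))
top (((518.9542236328125, -479.478515625), 77.83142852783203), 2461, ((519.624267578125, -479.02667236328125), 15.992685317993164), 128, array([ 0.51944921, -0.47896299]))
scene (((518.107666015625, -479.1363830566406), 79.71597290039062), 1346, ((520.9589233398438, -481.02459716796875), 16.91692543029785), 85, array([ 0.52104681, -0.47884253]))
78.7583
```

Run:
```python
from h import *
R=tool(Rz(.3),0); L=np.array([.5198,-.4806])
r.move_straight([*L,.17],R); r.move_straight([*L,.1],R,v=.08); set_gripper(0.0); print('gap',read_finger_gap())
f0=read_wrist_force(); r.move_straight([*L,.3],v=.12); print((read_wrist_force()-f0).round(1))
r.move_straight([.56,-.15,.32],R,v=.2)
jp=getjar(); print(jp)
r.move_straight([.56,.08,.32],tool(Rz(0.),0),v=.2)
jp=getjar(); print(jp); c=shot('wrist','wg'); P=cloud(c)
q=sel(P,(.4,.12,.105),(.66,.36,.115)); print('wrist rim',len(q),circ(q) if len(q) else '')
print(read_time_s())
```

```text
gap 0.030360177306393957
[-0.9 -0.4 -8.3]
[(array([0.5276, 0.2316, 0.0734]), 853), (array([0.5254, 0.2319, 0.0731]), 695)]
[(array([0.5278, 0.2315, 0.0735]), 851), (array([0.5255, 0.2323, 0.0729]), 380)]
wrist rim 4958 [0.52651095 0.23092847 0.07346714]
86.4833
```

Run:
```python
from h import *
J=np.array([.5266,.2315]); R=tool(Rz(0.),0)
r.move_straight([*J,.32],R,v=.15); r.sleep(.3)
r.move_straight([*J,.225],R,v=.1); f0=read_wrist_force(); z=.225
while z>.198:
    z-=.002 if z>.206 else .001
    r.move_straight([*J,z],v=.03); f=read_wrist_force()-f0
    if f[2]>3 or max(abs(f[:2]))>6: break
print('z',z,'expect .201',f.round(1))
if z<.204:
    set_gripper(.06); r.move_straight([*J,z+.1],v=.1); r.move_straight([J[0],J[1]-.2,.4],v=.2); r.sleep(.5)
    for n in ('scene','top','wrist'):
        P=cloud(shot(n,'f'+n)); d=sel(P,(.4,.1,.113),(.66,.36,.13)); A=np.c_[d[:,:2]-J,np.ones(len(d))]
        k=np.linalg.lstsq(A,d[:,2],rcond=None)[0]; print(n,len(d),'plane',k.round(4),lid(P,tuple(J),.101)[:3])
    a=cv2.imread('pics/fscene.png')
    cv2.imwrite('pics/fin.png',np.vstack([cv2.resize(cv2.imread('pics/ftop.png')[140:340,80:560],(720,300)),cv2.resize(a[170:370,120:600],(720,300))]))
print(read_time_s())
```

```text
z 0.20099999999999998 expect .201 [-1.  -0.2  7. ]
scene 2736 plane [-0.0101 -0.0016  0.122 ] (((525.4578247070312, 231.91375732421875), 78.8802261352539), 2550, ((525.82470703125, 232.83578491210938), 16.917463302612305))
top 3057 plane [ 0.0006 -0.0007  0.1214] (((525.3047485351562, 233.52964782714844), 76.98959350585938), 2803, ((525.0640869140625, 232.9069061279297), 15.711235046386719))
wrist 21434 plane [0.0022 0.0025 0.1212] (((526.2120361328125, 232.59193420410156), 77.41200256347656), 21117, ((525.8232421875, 232.4149932861328), 16.00704574584961))
96.025
```

View pics/fin.png

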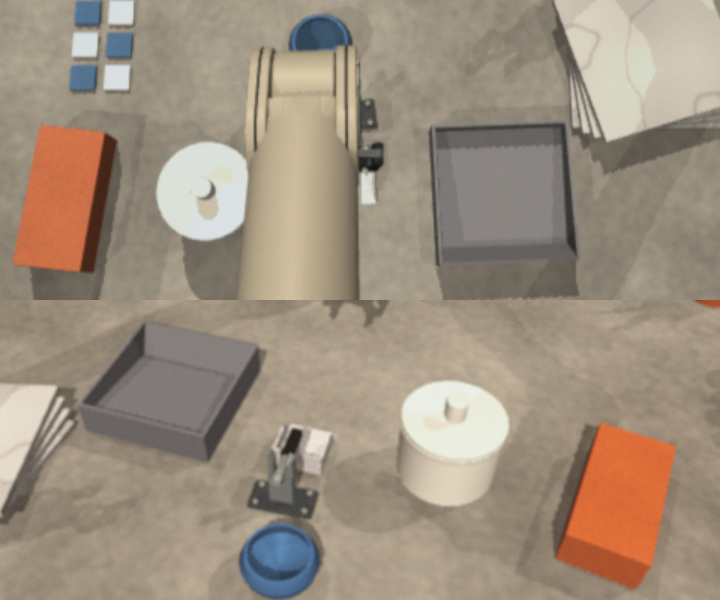

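The lid is flat on the jar at the right height, the scoop is in the clip, the tray is empty, and the bowl and brick haven't been touched. I'm handing the job in.

```bash
python3 -c "
from rig import *
print(order.close_job())"
```

```text
the job is handed in; nothing more can be done
None
```

I scooped all five balls into the jar, clipped the scoop's rod under the closed jaw, and set the lid flat on the jar without touching the bowl or brick. The job is handed in; no verdict came back.

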